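# Fit the black ink tank in the label printer

## Robot

A 6-joint arm with a two-finger parallel gripper is mounted at the origin on a cart in front of the work surface, level with it; the furniture and walls round the work are solid. World frame = base frame: x ahead of the robot, y to its left, z up, the work surface at z = 0. Lengths are in m, angles in rad, forces in N, time in s.
With the tool pointing down it reaches from about 0.325 to 0.9 m from the base axis. Payload 3.5 kg.
Tool frame: the origin (TCP) lies at the very end of the fingers, on their centre line; the grasp point (between the pads) lies ctrl.grip_point_offset behind it (ctrl.grip_point_offset is the distance from the TCP to the grasp point, in m); z points along the fingers, y is the line along which they close (so a half turn about z gives the same grasp; the last joint's range is limited). The gripper opens to 85 mm and grips with 20 to 120 N. Pads are 22 mm wide; open, the fingers measure 114 mm over their backs; the gripper's body (76 mm by 85 mm) begins 54 mm behind the grasp point. The pads swing forward as they close: fully open they stand 13 mm farther back than shut.
Start: joints at [-1.399, 0.276, -0.026, 1.268, 0, 1.467], TCP at [0.17, -0.602, 0.231] pointing down, gripper open.
Joint ranges: [-3.12, 3.12], [-0.85, 1.88], [-1.08, 1.24], [-1.95, 2.15], [-1.57, 1.53], [-3.14, 3.14]. Speed limits (rad/s): [2.57, 2.57, 3.14, 3.14, 3.14, 3.14].

## Interface

Orientations are given as a unit quaternion [w, x, y, z].
In Python, from cell import ctrl gives the robot as it stands. The module is installed in compiled form; this text tells all that it offers.
- The arm moves only by the tool jog_arm, never from a script. Its arguments are lists of equal length, an entry for each row: "xyz": the shift along the tool's x, y, z in mm, a list of three; "dr": the turn, a rotation vector about the tool's x, y, z in rad, a list of three. A call has 1 to 10 rows; each row shifts and turns the commanded pose from where the row before left it, along the tool's axes as they then stand; what a row does not reach is not made up. A row lasts 1/12 s, in which the tool goes at most 41.7 mm and 7.16 degrees, less where a joint would pass 70% of its speed; a pose out of reach is approached as far as the arm can. A call with a gripper value outside its range is refused whole. "hand" is the opening, from -1 (shut) to 1 (fully open), set as the call begins (left out, the last holds). The fingers move at their own pace and stop on an object; the grip force is fixed at half the most. Time passes only in rows, so rows that do not move let the fingers close. It gives the time, the measured TCP pose, the force, the opening and the grip force at its end, in the units of the state.
- ctrl.sense(): the state, without advancing time (a new reading comes with each control period).
- ctrl.capture(name): name is "side" or "top" or "wrist"; returns the picture (420x560x3 uint8, red, green, blue); there is no depth.
- ctrl.camera_info(name): a dict with "vfov" (degrees; the focal length in pixels is half the picture's height over the tangent of half this angle, whatever the lens; pixels are square), "cx", "cy" (the principal point, pixels), "R" (3x3) and "t" (3): a world point X has camera coordinates R X + t; the wrist camera has in their place "tool_from_camera" (4x4, takes a point from camera to tool coordinates, whose origin is the TCP and whose axes are the flange's). Camera axes: x right, y down, z forward; pixel columns grow to the right and rows downward; lengths in m; the calibration is good to about 2 mm. The wrist camera is an equidistant fisheye: a pixel r from the principal point sees the ray r / f radians off the axis. A picture is of the moment at which its call begins: read the wrist's pose just before it. camera_info takes no time and is no camera call.
- ctrl.close_job(): hands the job in; it is judged then, once.
The state is a dict: "clock": time; "joint_pos": joint angles; "qd": joint speeds; "effort": joint torques, N m; "ee_pos": TCP position; "eef_rot": TCP orientation; "wrist_force": force on the tool from outside, world axes, zero at the start; "moment": the same for the moment, N m; "gripper_width": opening from 0.0 (shut) to 1.0 (fully open); "gripper_force": force on a finger pad.
Only numpy, scipy, OpenCV 4.12 (cv2) and the standard library are available. Lean on these libraries where they do the work, as an engineer would, in place of code of your own. Each camera call takes 0.05 s, during which the arm holds its last target. There are 200 camera calls.

## Task

Get the label printer ready: take the orange transport lock off the empty ink bay by sliding it back, away from you, until its keyholes free the studs, lifting it off without wrenching it and laying it flat on the desk. Then lower the black ink tank upright into that bay, lip to the front, and swing the bay's clamp over and press it down until the catch snaps over it and the tank is fully home. Leave the other things on the desk as they are, and let go of everything.

Things in the scene. Friction and masses are not known exactly. Their poses are not given: they have to be found in the camera images.
- printer: White printer, 230 (x) x 260 (y) x 84 mm, fixed; smoked cover folded back behind it. Origin: centre of its underside on the desk; x from its front (label exit, keys) to its back, y left, z up. In its top a grey carriage has two ink bays side by side: the left (y = +45 mm) holds a grey colour tank under a closed clamp (fixed); the right (y = -45 mm) is empty, to be filled. Bare desk to its left.
- bay (a point): Middle of the empty bay at the height where the tank's underside is fully home: printer frame (0, -45, 40) mm, printer's axes. Pocket 100 (x) x 40 (y) mm, sloped mouth 4 mm wider at front, left and right; side and front walls end 30 mm above this point, the rear wall (x = +50) 60 mm above it. A sprung plate in the floor holds a loose tank 7 mm above home (3 N to start it down, 9 N at home).
- studs (a point): Midway between the two steel studs beside the empty bay, on the top of the carriage's shoulders: printer frame (-28, -45, 70) mm, printer's axes. The studs stand at y = +34 and -34 mm from here: neck 6 mm thick, head 13 mm across, its underside 7 mm and its top 9.5 mm above the shoulder.
- lock: Orange transport lock, 60 g: flat plate 89 (x, from -35 to +54) x 94 (y) x 4 mm with an upright grip fin, lying on the shoulders over the empty bay and held by the studs in its two keyholes (y = +34 and -34 mm). Origin: underside of the plate midway between the keyholes' narrow ends, over studs when locked (or up to 3 mm further back); x along the slots to the printer's back, z up.
- keyholes (a point): Midway between the centres of the lock's two wide keyhole ends, each 20 (x) x 18 (y) mm: lock frame (-18, 0, 0) mm. The slots are 8 mm wide and run from here to its narrow ends at +x. Slide the lock along its +x, to the printer's back, until this point lies over studs (within 3 mm in x), then lift straight up.
- fin_top (a point): Middle of the top edge of the lock's grip fin: lock frame (28, 0, 40) mm. The fin is 40 (x) x 12 (y) mm and 36 mm high above the plate; pinch it across its 12 mm from above, fingertips clear of the plate.
- tank: Black ink tank, 96 (x) x 36 (y) x 66 mm high, 100 to 200 g, upright on the desk to the printer's right, white label on each long side. Its lowest 6 mm are set in by 4 mm. Origin: centre of its underside; x points away from its lip, z up; in the bay its axes agree with the printer's. Pinch it across its 36 mm within 26 mm of its top, so the fingers stay above the bay's walls.
- tank_lip (a point): Front end of the tank's lip: tank frame (-58, 0, 50) mm. The lip is 10 mm long (x), 24 wide, 44 to 56 mm above the underside. It faces the printer's front; the wrong way round it meets the rear wall and the tank does not go in.
- clamp (a joint): Angle of the empty bay's clamp, rad: 0 closed (level, pointing to the printer's front), 1.57 upright, starts at 1.95 to 2.15 leaning to the back. Its stiff hinge keeps it where it is left (0.08 N m moves it). Below about 0.12 it drives the tank down; at the last its tongue pushes a green spring catch aside and snaps under it, at about 8 N from above on the pad. Latched it stays below 0.03.
- clamp_hinge (a point): Centre of the clamp's hinge: printer frame (62, -45, 116) mm, printer's axes; the hinge axis is the printer's y. The clamp is a bar 26 mm wide (y) and 8 mm thick, reaching 136 mm from here. The hinge cheeks beside it rise 8 mm above this point.
- clamp_pad (a point): Middle of the upper face of the green pad near the clamp's free end, 95 mm from the hinge along the bar, 6 mm above its hinge line; pad 34 mm wide, from 84 to 124 mm from the hinge. Press here straight down. The catch's hook, from 132 mm on, rises 12 mm above the hinge: keep behind it.
- mug: Patterned mug with tea, 89 mm high, a bystander to the right; leave it alone.
- carton: Empty open cardboard carton of the tank, 110 x 52 x 78 mm, a bystander to the right; leave it alone.
- notes_small: Yellow block of sticky notes with a smaller pink one on it, 67 x 67 mm, a bystander to the left; leave it alone.

How it is judged:
By the outcome, as a careful person would: the job done as asked, in the order asked, and still so for the second after the job is handed in, with the robot touching nothing.
It also fails if it takes over 72 s, if anything falls off the work surface, if the arm or the gripper's body presses on something with over 40 N, if the wrist force passes 120 N, or if a joint passes its speed limit or range.

## Working session

There is one attempt and no reset: what is moved stays moved. The work goes in short steps, Python scripts to look and compute and a tool call to move; the robot and the scene stay as the last step left them, time stands still between calls to the robot, and variables do not carry over. Pictures are saved under pics/ and viewed, at most 10 in all, crops included, and the job is handed in when it is done.

Besides the shell and the picture viewer there is one more tool, called after "Emit:" as name(argument=value, ...) on one line, values as JSON. jog_arm: Moves the arm, as the interface text tells. Its arguments: {"type":"object","properties":{"xyz":{"type":"array"},"dr":{"type":"array"},"hand":{"type":"number"}},"required":["xyz","dr"]}

```bash
mkdir -p pics; python3 - <<'E'
from cell import ctrl
import cv2,numpy as np
s=ctrl.sense();print(s, ctrl.grip_point_offset)
ims=[]
for n in("side","top","wrist"):
    im=ctrl.capture(n);cv2.imwrite(f"pics/{n}0.png",im[...,::-1]);i=ctrl.camera_info(n);print(n,i)
E
```

```text
{'clock': 0.0, 'joint_pos': array([-1.39938436e+00,  2.77114608e-01, -2.78839531e-02,  1.26800344e+00,
        4.45649769e-06,  1.46739784e+00]), 'qd': array([ 3.89242421e-08,  6.54680394e-04,  7.25083476e-04, -8.01678253e-04,
       -7.55124357e-05, -1.39889382e-03]), 'effort': array([-5.55056831e-04, -4.45510054e+01,  2.95202082e+01,  1.63714075e-02,
       -1.17000291e-04,  1.24013823e-05]), 'ee_pos': array([ 0.16946173, -0.60077786,  0.23016967]), 'eef_rot': array([-1.10227480e-03,  9.90574143e-01,  1.36973174e-01, -3.52696938e-05]), 'wrist_force': array([-0.24942032,  0.23275471,  0.27874766]), 'moment': array([-0.00953904,  0.01583501,  0.02095572]), 'gripper_force': 0.0, 'gripper_width': 1.000952268903958} 0.0187
side {'vfov': 53.67135561654172, 'cx': 281.7097973655649, 'cy': 211.4444418354925, 'R': array([[ 0.17685869,  0.9840291 , -0.02019248],
       [ 0.71966073, -0.14328502, -0.67938048],
       [-0.67142344,  0.10562261, -0.7335083 ]]), 't': array([-0.03664203, -0.332635  ,  1.63554673])}
top {'vfov': 50.309484639836654, 'cx': 279.13329717512266, 'cy': 210.33226262387356, 'R': array([[-0.01080909, -0.99978472,  0.0177111 ],
       [-0.99686408,  0.00938557, -0.07857428],
       [ 0.07839113, -0.01850488, -0.99675092]]), 't': array([-0.06275161,  0.51885726,  1.34237404])}
wrist {'vfov': 65.70646984690485, 'cx': 283.19885695307755, 'cy': 209.104458591867, 'tool_from_camera': array([[-2.75468249e-04, -9.60302558e-01, -2.78960429e-01,
         7.14158699e-02],
       [ 9.99999468e-01,  1.28340590e-05, -1.03166131e-03,
         1.79516465e-04],
       [ 9.94287192e-04, -2.78960564e-01,  9.60302044e-01,
        -1.41734864e-01],
       [ 0.00000000e+00,  0.00000000e+00,  0.00000000e+00,
         1.00000000e+00]])}
```

View pics/top0.png

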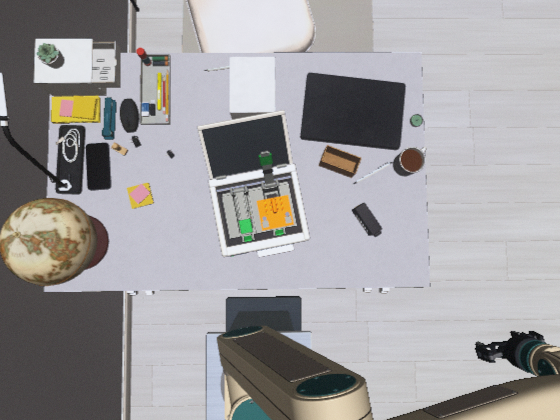

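View pics/side0.png

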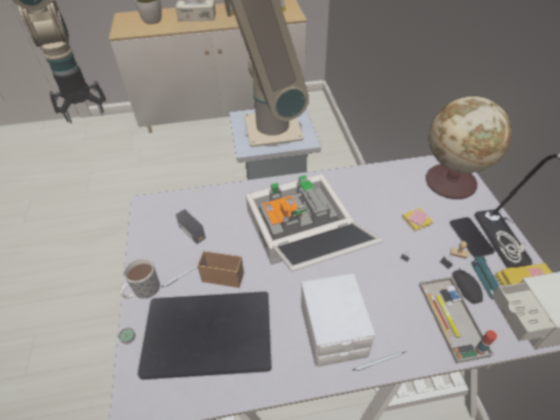

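Top view: printer about (260,210), orange lock (275,212), green clamp pad (266,158), tank (367,220) with the carton and mug to the right. In the side view the lock is at (283,208), the tank at (190,226) and the mug at (142,278). I'll write the helpers and measure coarsely from the top view.

```bash
cat > h.py <<'E'
import numpy as np,cv2
from cell import ctrl
from scipy.spatial.transform import Rotation as Ro
def Rq(q): return Ro.from_quat(np.roll(q,-1)).as_matrix()
def shot(n,f=None):
    s=ctrl.sense();im=ctrl.capture(n)
    if f: cv2.imwrite(f"pics/{f}.png",im[...,::-1]); np.save(f"pics/{f}.npy",np.r_[s["ee_pos"],s["eef_rot"]])
    return im,s["ee_pos"],s["eef_rot"]
def rays(n,uv,p=None,q=None):
    uv=np.atleast_2d(np.array(uv,float));i=ctrl.camera_info(n);f=210/np.tan(np.radians(i["vfov"]/2))
    d=(uv-[i["cx"],i["cy"]])/f
    if n=="wrist":
        r=np.linalg.norm(d,axis=1,keepdims=True)+1e-12
        d=np.c_[d/r*np.sin(r),np.cos(r)]
        T=i["tool_from_camera"];R=Rq(q);return R@T[:3,3]+p,d@(R@T[:3,:3]).T
    d=np.c_[d,np.ones(len(d))];return -i["R"].T@i["t"],d@i["R"]
def plane(n,uv,z,p=None,q=None):
    o,d=rays(n,uv,p,q);return o+d*((z-o[2])/d[:,2])[:,None]
def proj(X,n,p=None,q=None):
    X=np.atleast_2d(X);i=ctrl.camera_info(n);f=210/np.tan(np.radians(i["vfov"]/2))
    if n=="wrist":
        T=i["tool_from_camera"];c=((X-p)@Rq(q)-T[:3,3])@T[:3,:3]
        r=np.linalg.norm(c[:,:2],axis=1);th=np.arctan2(r,c[:,2]);return c[:,:2]/r[:,None]*(th*f)[:,None]+[i["cx"],i["cy"]]
    c=X@i["R"].T+i["t"];return c[:,:2]/c[:,2:]*f+[i["cx"],i["cy"]]
E
python3 - <<'E'
from h import *
np.set_printoptions(precision=3,suppress=True)
print("prn",plane("top",[(222,255),(310,240),(297,165),(209,182)],.084))
print("tank",plane("top",[(356,206),(366,203),(381,232),(371,236)],.066))
print("mug,carton,notes",plane("top",[(411,160),(341,161),(140,195)],.05))
E
```

```text
prn [[ 0.386  0.099  0.084]
 [ 0.426 -0.155  0.084]
 [ 0.646 -0.121  0.084]
 [ 0.598  0.137  0.084]]
tank [[ 0.525 -0.295  0.066]
 [ 0.534 -0.325  0.066]
 [ 0.448 -0.367  0.066]
 [ 0.436 -0.337  0.066]]
mug,carton,notes [[ 0.665 -0.468  0.05 ]
 [ 0.663 -0.256  0.05 ]
 [ 0.566  0.346  0.05 ]]
```

Emit:
jog_arm(xyz=[[28.6, -16.9, -1], [28.6, -16.9, -1], [28.6, -16.9, -1], [28.6, -16.9, -1], [28.6, -16.9, -1], [28.6, -16.9, -1], [28.6, -16.9, -1], [28.6, -16.9, -1], [28.6, -16.9, -1], [0, 0, 0]], dr=[[0, 0, 0], [0, 0, 0], [0, 0, 0], [0, 0, 0], [0, 0, 0], [0, 0, 0], [0, 0, 0], [0, 0, 0], [0, 0, 0], [0, 0, 0]])

```text
clock: 0.98
ee_pos: [0.3788, -0.3812, 0.2403]
eef_rot: [-0.001, 0.99, 0.14, 0.001]
wrist_force: [0.3, -0.3, 0.8]
gripper_width: 1.004
gripper_force: 0.0
```

```bash
python3 - <<'E'
from h import *
im,p,q=shot("wrist","w1");print(p,q)
E
```

```text
[ 0.37879026 -0.38120601  0.24025435] [-1.10637335e-03  9.90184632e-01  1.39758684e-01  8.25013185e-04]
```

View pics/w1.png

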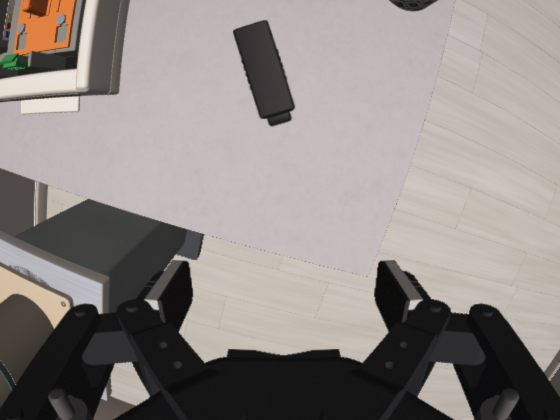

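Wrist view: the tank is at the top centre, its lip at (280,118) towards the robot, its far end at (252,25), so its yaw is about 0.45. The printer is at the upper left. Next I look at the printer.

Emit:
jog_arm(xyz=[[14, -33, -6.6], [14, -33, -6.6], [14, -33, -6.6], [14, -33, -6.6], [14, -33, -6.6], [14, -33, -6.6], [14, -33, -6.6], [14, -33, -6.6], [14, -33, -6.6], [0, 0, 0]], dr=[[0, 0, 0], [0, 0, 0], [0, 0, 0], [0, 0, 0], [0, 0, 0], [0, 0, 0], [0, 0, 0], [0, 0, 0.06], [0, 0, 0.06], [0, 0, 0]])

```text
clock: 1.87
ee_pos: [0.4195, -0.0618, 0.3011]
eef_rot: [-0.001, 0.997, 0.079, 0.001]
wrist_force: [0.6, -0.9, -0.3]
gripper_width: 0.999
gripper_force: 0.0
```

```bash
python3 - <<'E'
from h import *
im,p,q=shot("wrist","w2");print(p,q)
cv2.imwrite("pics/w2c.png",cv2.resize(im[:330,100:500,::-1],None,fx=1.8,fy=1.8,interpolation=cv2.INTER_CUBIC))
E
```

```text
[ 0.41954922 -0.06179706  0.30109422] [-6.57085452e-04  9.96868146e-01  7.90678511e-02  1.32022209e-03]
```

View pics/w2c.png

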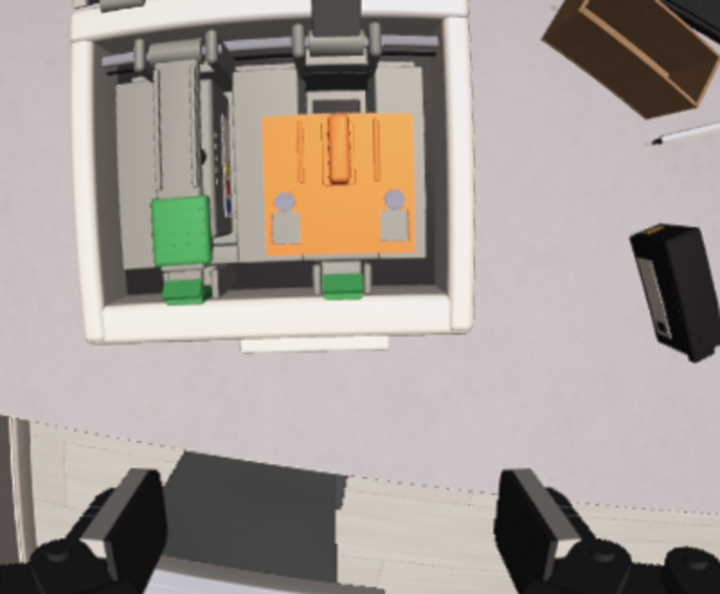

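Printer view (crop): stud heads at (284,201) and (394,200), wide keyhole ends in front of them at (286,228) and (394,225), the fin at (340,150). The plate spans (262–414, 113–256).

```bash
python3 - <<'E'
from h import *
np.set_printoptions(precision=4,suppress=True)
im=cv2.imread("pics/w2.png");P=np.load("pics/w2.npy");p,q=P[:3],P[3:]
hsv=cv2.cvtColor(im,cv2.COLOR_BGR2HSV)
m=cv2.inRange(hsv,(8,150,120),(20,255,255))
cs,_=cv2.findContours(m,cv2.RETR_CCOMP,cv2.CHAIN_APPROX_NONE);c=max(cs,key=cv2.contourArea)
W=plane("wrist",c[:,0].astype(float),.074,p,q)[:,:2]
r=cv2.minAreaRect((W*1000).astype(np.float32));print("plate",r)
# holes
for x in cs:
    a=cv2.contourArea(x)
    if 60<a<3000: 
        M=cv2.boundingRect(x);print("blob",a,M)
# studs : bluish
m2=cv2.inRange(hsv,(100,25,120),(135,110,230));m2[:95]=0;m2[130:]=0;m2[:,:240]=0;m2[:,335:]=0
n,l,st,ce=cv2.connectedComponentsWithStats(m2)
S=[]
for k in range(1,n):
    if st[k,4]>25: print(st[k],ce[k]);S.append(ce[k])
S=plane("wrist",np.array(S),.0795,p,q);print("studs",S, S.mean(0))
d=S[0]-S[1];print("sep",np.linalg.norm(d),"yaw",np.arctan2(d[0],-d[1]) , np.arctan2(-d[0],d[1]))
print("printer corners",plane("wrist",[(100+85/1.8,340/1.8),(100+470/1.8,330/1.8)],.084,p,q))
# fin top
print("fin",plane("wrist",[(100+x/1.8,y/1.8) for x,y in[(331,115),(349,115),(331,181),(349,181)]],.11,p,q))
im=cv2.imread("pics/w1.png");P=np.load("pics/w1.npy");p,q=P[:3],P[3:]
g=cv2.cvtColor(im,cv2.COLOR_BGR2GRAY);m=(g<75).astype(np.uint8);m[135:]=0;m[:,:200]=0;m[:,330:]=0
m=cv2.morphologyEx(m,cv2.MORPH_OPEN,np.ones((3,3)))
c=max(cv2.findContours(m,cv2.RETR_EXTERNAL,cv2.CHAIN_APPROX_NONE)[0],key=cv2.contourArea)
W=plane("wrist",c[:,0].astype(float),.066,p,q)[:,:2]
print("tank",cv2.minAreaRect((W*1000).astype(np.float32)),W.mean(0))
E
```

```text
plate ((509.7098388671875, -52.0796012878418), (87.82522583007812, 92.29536437988281), 10.398863792419434)
blob 473.5 (249, 105, 20, 32)
blob 475.0 (309, 103, 19, 33)Traceback (most recent call last):
  File "<stdin>", line 20, in <module>
  File "h.py", line 18, in plane
    o,d=rays(n,uv,p,q);return o+d*((z-o[2])/d[:,2])[:,None]
        ~~~~^^^^^^^^^^
  File "h.py", line 11, in rays
    d=(uv-[i["cx"],i["cy"]])/f
       ~~^~~~~~~~~~~~~~~~~~
ValueError: operands could not be broadcast together with shapes (1,0) (2,)
```

```bash
python3 - <<'E'
from h import *
np.set_printoptions(precision=4,suppress=True)
im=cv2.imread("pics/w2.png");P=np.load("pics/w2.npy");p,q=P[:3],P[3:]
print(im[111,257],im[111,319],im[126,258],im[126,319])
i=im.astype(int);m2=((i[...,0]>i[...,2]+4)&(i[...,0]>110)).astype(np.uint8)
msk=np.zeros_like(m2);msk[100:140,245:332]=1;m2*=msk
n,l,st,ce=cv2.connectedComponentsWithStats(m2);S=[]
for k in range(1,n):
    if st[k,4]>25: print(st[k],ce[k]);S.append(ce[k])
if len(S)!=2:S=[(100+284/1.8,201/1.8),(100+394/1.8,200/1.8)]
S=plane("wrist",np.array(S),.0795,p,q);print("studs",S, S.mean(0))
d=S[0]-S[1];d=d*np.sign(d[1]);print("sep",np.linalg.norm(d),"yaw",np.arctan2(-d[0],d[1]))
C=plane("wrist",[(100+85/1.8,340/1.8),(100+470/1.8,330/1.8)],.08,p,q);print("printer corners",C,np.diff(C,axis=0))
print("fin",plane("wrist",[(100+x/1.8,y/1.8) for x,y in[(331,115),(349,115),(331,181),(349,181)]],.11,p,q))
im=cv2.imread("pics/w1.png");P=np.load("pics/w1.npy");p,q=P[:3],P[3:]
g=cv2.cvtColor(im,cv2.COLOR_BGR2GRAY);m=(g<75).astype(np.uint8);m[135:]=0;m[:,:200]=0;m[:,330:]=0
m=cv2.morphologyEx(m,cv2.MORPH_OPEN,np.ones((3,3)))
c=max(cv2.findContours(m,cv2.RETR_EXTERNAL,cv2.CHAIN_APPROX_NONE)[0],key=cv2.contourArea)
W=plane("wrist",c[:,0].astype(float),.066,p,q)[:,:2]
print("tank",cv2.minAreaRect((W*1000).astype(np.float32)),W.mean(0))
E
```

```text
[179 165 168] [177 165 166] [165 175 181] [167 177 183]
[315 106   9  10  65] [318.8308 110.5231]
[254 108   9   9  64] [257.7344 111.875 ]
studs [[ 0.5045 -0.0876  0.0795]
 [ 0.4922 -0.0212  0.0795]] [ 0.4984 -0.0544  0.0795]
sep 0.06750801162437543 yaw 0.18358831073010656
printer corners [[ 0.3856  0.1005  0.08  ]
 [ 0.4315 -0.1508  0.08  ]] [[ 0.0458 -0.2513  0.    ]]
fin [[ 0.545  -0.0421  0.11  ]
 [ 0.5466 -0.052   0.11  ]
 [ 0.5074 -0.048   0.11  ]
 [ 0.509  -0.058   0.11  ]]
tank ((484.9465026855469, -331.55364990234375), (103.40576171875, 35.41297149658203), 32.50542449951172) [ 0.4858 -0.3311]
```

```bash
cat >> h.py <<'E'
YAW=0.182;S0=np.array([.4984,-.0544]);U=np.array([np.cos(YAW),np.sin(YAW),0]);V=np.array([-U[1],U[0],0])
O=np.r_[S0,0]+.028*U+.045*V
def pr(X): X=np.atleast_2d(X)-O; return np.c_[X@U,X@V,X[:,2]]
def wo(X): X=np.atleast_2d(X); return O+X[:,:1]*U+X[:,1:2]*V+X[:,2:]*[0,0,1]
def clamp(im,n="top",p=None,q=None,lim=None):
    hsv=cv2.cvtColor(im,cv2.COLOR_RGB2HSV);m=cv2.inRange(hsv,(50,90,20),(85,255,255))
    n_,l,st,ce=cv2.connectedComponentsWithStats(m);out=[]
    for k in range(1,n_):
        if st[k,4]<10:continue
        o,d=rays(n,ce[k],p,q);y0,dy=(o-O)@V,d[0]@V;X=o+d[0]*((-.045-y0)/dy) if abs(dy)>.02 else None
        out.append((ce[k].round(1),st[k,2:5]))
    return out
E
python3 - <<'E'
from h import *
np.set_printoptions(precision=4,suppress=True)
for n in("top","side"):
    im=cv2.imread(f"pics/{n}0.png")[...,::-1];print(n,clamp(np.ascontiguousarray(im),n))
    for a in(1.9,2.0,2.1,2.2):
        X=[62-(104*np.cos(a)-6*np.sin(a)*-1*-1),-45,116+104*np.sin(a)+6*np.cos(a)]
        # pad centre: along bar dir (-cos a, sin a), normal (sin a, cos a)
        X=[62-104*np.cos(a)+6*np.sin(a),-45,116+104*np.sin(a)+6*np.cos(a)]
        print(a,np.array(X),proj(wo(np.array(X)/1000),n))
E
```

```text
top [(array([158.,  58.]), array([11,  3, 33], dtype=int32)), (array([265.5, 159.5]), array([ 15,  14, 123], dtype=int32)), (array([245.3, 225.7]), array([ 14,  15, 162], dtype=int32)), (array([279.1, 232.1]), array([ 9,  7, 43], dtype=int32)), (array([247.5, 238.4]), array([ 8,  6, 44], dtype=int32))]
1.9 [101.2999 -45.     212.4755] [[265.9625 164.2071]]
2.0 [110.7351 -45.     208.0701] [[265.3076 161.0518]]
2.1 [119.6833 -45.     202.7447] [[264.6979 158.1682]]
2.2 [128.0551 -45.     196.5526] [[264.14  155.587]]
side [(array([302.1, 177.2]), array([ 5,  3, 11], dtype=int32)), (array([306.1, 184.7]), array([13,  9, 76], dtype=int32)), (array([274.3, 185.7]), array([ 6,  5, 23], dtype=int32))]
1.9 [101.2999 -45.     212.4755] [[297.1133 202.6621]]
2.0 [110.7351 -45.     208.0701] [[298.4981 206.3523]]
2.1 [119.6833 -45.     202.7447] [[299.8131 210.1792]]
2.2 [128.0551 -45.     196.5526] [[301.0408 214.0944]]
```

Emit:
jog_arm(xyz=[[0, 0, 0], [13, 0.8, 18], [13, 0.8, 18], [13, 0.8, 18], [13, 0.8, 18], [13, 0.8, 18], [13, 0.8, 18], [13, 0.8, 18], [13, 0.8, 18], [0, 0, 0]], dr=[[0, 0, -0.024], [0, 0, 0], [0, 0, 0], [0, 0, 0], [0, 0, 0], [0, 0, 0], [0, 0, 0], [0, 0, 0], [0, 0, 0], [0, 0, 0]], hand=-0.1)

```text
clock: 2.75
ee_pos: [0.5214, -0.0553, 0.1514]
eef_rot: [-0.001, 0.996, 0.088, -0.003]
wrist_force: [-0.6, 0.2, -0.8]
gripper_width: 0.449
gripper_force: 0.0
```

```bash
cat >> h.py <<'E'
def togo(X):
    """tool-axis shift in mm from the measured pose to world X, and the wrist's yaw"""
    s=ctrl.sense();R=Rq(s["eef_rot"]);print("d_mm",(R.T@(np.asarray(X)-s["ee_pos"])*1e3).round(2),"yaw",np.arctan2(R[1,0],R[0,0]).round(4),"tilt",R[:2,2].round(4),"F",s["wrist_force"].round(2),"prn",(pr(s["ee_pos"])*1e3).round(1),"t",round(s["clock"],2),"w",round(s["gripper_width"],3))
E
python3 - <<'E'
from h import *
togo([.523,-.0496,.084])
im,p,q=shot("wrist","w3")
cv2.imwrite("pics/w3c.png",im[:,:,::-1])
E
```

```text
d_mm [ 2.93 -5.15 67.37] yaw 0.177 tilt [-0.0058  0.0009] F [-0.63  0.15 -0.79] prn [[ -5.5 -50.  151.4]] t 2.75 w 0.449
```

View pics/w3c.png

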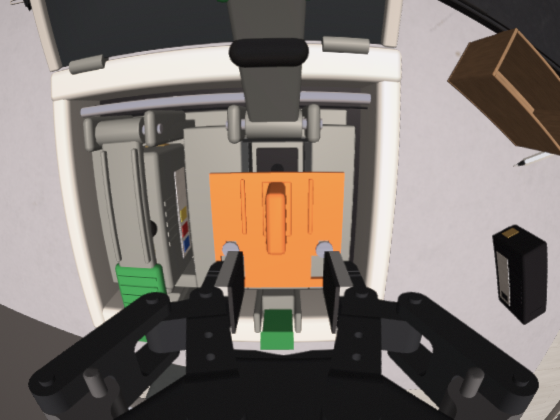

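Fin top at (275,215), between the fingers (whose mid column is 284), about 5 mm to the left as computed. I'll refine with this closer view.

```bash
cat >> h.py <<'E'
def plate(im,p,q,z=.074,n="wrist"):
    hsv=cv2.cvtColor(im,cv2.COLOR_RGB2HSV);m=cv2.inRange(hsv,(8,150,120),(20,255,255))
    c=max(cv2.findContours(m,cv2.RETR_EXTERNAL,cv2.CHAIN_APPROX_NONE)[0],key=cv2.contourArea)
    W=plane(n,c[:,0].astype(float),z,p,q)[:,:2]*1000;return W,cv2.minAreaRect(W.astype(np.float32))
E
python3 - <<'E'
from h import *
np.set_printoptions(precision=4,suppress=True)
im=np.ascontiguousarray(cv2.imread("pics/w3.png")[...,::-1]);P=np.load("pics/w3.npy");p,q=P[:3],P[3:]
W,r=plate(im,p,q);print(r)
L=pr(np.c_[W/1000,np.full(len(W),.074)])*1000
print("printer-frame left/right/back edges",L[:,1].max(),L[:,1].min(),L[:,0].max())
fin=plane("wrist",[(267,182),(284,182),(267,253),(284,253)],.11,p,q).mean(0);print("fin",fin,pr(fin)*1000)
print("studs",pr(plane("wrist",[(231,247),(324,247)],.0795,p,q))*1000)
E
```

```text
((510.3185729980469, -52.19476318359375), (88.6245346069336, 93.22523498535156), 10.32608413696289)
printer-frame left/right/back edges 1.5675865167550522 -91.60145454563488 28.474558662553584
fin [ 0.5324 -0.0485  0.11  ] [[  6.5605 -45.3332 110.    ]]
studs [[-24.7741 -12.1491  79.5   ]
 [-24.9422 -78.8417  79.5   ]]
```

Emit:
jog_arm(xyz=[[3, -5, 0], [0, 0, 18], [0, 0, 18], [0, 0, 18], [0, 0, 12.5], [0, 0, 0], [0, 0, 0]], dr=[[0, 0, -0.005], [0, 0, 0], [0, 0, 0], [0, 0, 0], [0, 0, 0], [0, 0, 0], [0, 0, 0]])

```text
clock: 3.38
ee_pos: [0.5241, -0.0484, 0.0898]
eef_rot: [0.0, 0.996, 0.092, -0.0]
wrist_force: [0.5, 0.3, -0.3]
gripper_width: 0.449
gripper_force: 0.0
```

```bash
python3 - <<'E'
from h import *
togo([.523,-.0496,.084])
E
```

```text
d_mm [-1.27  1.03  5.85] yaw 0.1834 tilt [-0.0001 -0.0001] F [ 0.49  0.29 -0.34] prn [[ -1.7 -43.7  89.8]] t 3.38 w 0.449
```

Emit:
jog_arm(xyz=[[0, 1, 5], [0, 0, 0]], dr=[[0, 0, 0], [0, 0, 0]])

```text
clock: 3.55
ee_pos: [0.5254, -0.0494, 0.0852]
eef_rot: [0.0, 0.996, 0.092, 0.001]
wrist_force: [-0.7, 0.3, 1.0]
gripper_width: 0.453
gripper_force: 0.0
```

Emit:
jog_arm(xyz=[[0, 0, 0], [0, 0, 0], [0, 0, 0], [0, 0, 0], [0, 0, 0], [0, 0, 0]], dr=[[0, 0, 0], [0, 0, 0], [0, 0, 0], [0, 0, 0], [0, 0, 0], [0, 0, 0]], hand=-1)

```text
clock: 4.05
ee_pos: [0.5254, -0.0491, 0.0851]
eef_rot: [0.0, 0.996, 0.092, 0.001]
wrist_force: [-0.8, -0.2, 5.7]
gripper_width: 0.126
gripper_force: 60.4
```

```bash
python3 - <<'E'
from h import *
togo([.523,-.0496,.084])
E
```

```text
d_mm [-2.48  0.02  1.13] yaw 0.1838 tilt [ 0.0017 -0.0005] F [-0.85 -0.15  5.73] prn [[ -0.5 -44.7  85.1]] t 4.05 w 0.126
```

Emit:
jog_arm(xyz=[[4, 0, 0], [4, 0, 0], [4, 0, 0], [4.5, 0, 0], [0, 0, 0], [0, 0, 0]], dr=[[0, 0, 0], [0, 0, 0], [0, 0, 0], [0, 0, 0], [0, 0, 0], [0, 0, 0]])

```text
clock: 4.55
ee_pos: [0.5388, -0.0464, 0.0852]
eef_rot: [0.001, 0.996, 0.092, -0.002]
wrist_force: [-7.5, -0.7, 13.8]
gripper_width: 0.13
gripper_force: 61.7
```

```bash
python3 - <<'E'
from h import *
np.set_printoptions(precision=2,suppress=True)
togo([.523,-.0496,.084])
im,p,q=shot("wrist","w4")
W,r=plate(im,p,q);L=pr(np.c_[W/1000,np.full(len(W),.074)])*1000
print(r,"back",L[:,0].max(),"front",L[:,0].min())
cv2.imwrite("pics/w4c.png",cv2.resize(im[120:320,180:380,::-1],None,fx=2.5,fy=2.5,interpolation=cv2.INTER_CUBIC))
E
```

```text
d_mm [-16.15   0.26   1.25] yaw 0.1834 tilt [-0. -0.] F [-7.55 -0.69 13.78] prn [[ 13.2 -44.4  85.2]] t 4.55 w 0.13
((524.0825805664062, -49.07182312011719), (89.13893127441406, 93.13190460205078), 10.542702674865723) back 42.84127553677886 front -46.357566851119486
```

View pics/w4c.png

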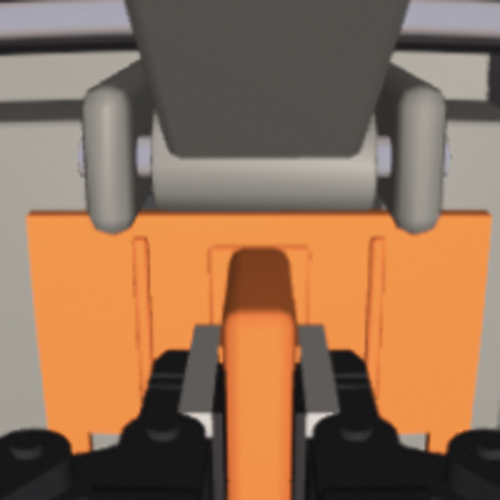

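The plate's rear edge is clear of the hinge and the fin is held squarely. The lock's origin is now about 16.7 mm behind the studs; 1.5 mm more and I lift.

Emit:
jog_arm(xyz=[[1.5, 0, -1], [0, 0, -1], [0, 0, 0]], dr=[[0, 0, 0], [0, 0, 0], [0, 0, 0]])

```text
clock: 4.85
ee_pos: [0.5423, -0.0455, 0.086]
eef_rot: [-0.0, 0.996, 0.092, 0.0]
wrist_force: [-0.0, 0.4, -1.5]
gripper_width: 0.125
gripper_force: 59.7
```

```bash
python3 - <<'E'
from h import *
np.set_printoptions(precision=2,suppress=True)
togo([.523,-.0496,.084]);s=ctrl.sense();print(s["moment"])
im,p,q=shot("wrist","w5")
W,r=plate(im,p,q,.075);print(r,((np.array(r[0])/1000-S0)@U[:2]*1000))
E
```

```text
d_mm [-19.69   0.48   2.  ] yaw 0.1839 tilt [-0.  0.] F [-0.03  0.44 -1.45] prn [[ 16.8 -44.2  86. ]] t 4.85 w 0.125
[-0.01 -0.01 -0.01]
((527.5286865234375, -48.17784118652344), (88.33346557617188, 92.99359130859375), 10.539446830749512) 29.773778878974607
```

Emit:
jog_arm(xyz=[[-1.8, 0, 0], [0, 0, 0], [0, 0, -2], [0, 0, -2], [0, 0, 0]], dr=[[0, 0, 0], [0, 0, 0], [0, 0, 0], [0, 0, 0], [0, 0, 0]])

```text
clock: 5.32
ee_pos: [0.5409, -0.046, 0.0907]
eef_rot: [0.0, 0.996, 0.092, 0.0]
wrist_force: [-0.1, 0.0, -0.6]
gripper_width: 0.129
gripper_force: 59.7
```

```bash
python3 - <<'E'
from h import *
togo([.523,-.0496,.084]);s=ctrl.sense();print(s["moment"])
E
```

```text
d_mm [-18.27   0.24   6.66] yaw 0.1838 tilt [ 0.0008 -0.0001] F [-0.13  0.01 -0.59] prn [[ 15.3 -44.5  90.7]] t 5.32 w 0.129
[0.01751614 0.02390166 0.00679466]
```

Emit:
jog_arm(xyz=[[0, 0, -4], [0, 0, -4], [0, 0, -10], [0, 0, -15], [0, 0, -20], [0, 0, -25], [0, 0, -20], [0, 0, 0]], dr=[[0, 0, 0], [0, 0, 0], [0, 0, 0], [0, 0, 0], [0, 0, 0], [0, 0, 0], [0, 0, 0], [0, 0, 0]])

```text
clock: 5.98
ee_pos: [0.5441, -0.0467, 0.1941]
eef_rot: [0.001, 0.996, 0.092, 0.005]
wrist_force: [0.7, -0.3, -1.1]
gripper_width: 0.124
gripper_force: 59.7
```

```bash
python3 - <<'E'
from h import *
togo([.476,.218,.045])
im,p,q=shot("top","t5");print(proj([[.476-.016,.215,0],[.41,.168,0],[.41,.262,0],[.51,.168,0],[.51,.262,0]],"top").round())
E
```

```text
d_mm [ -19.95 -273.23  147.92] yaw 0.1839 tilt [ 0.0097 -0.002 ] F [ 0.7  -0.31 -1.15] prn [[ 18.4 -45.7 194.1]] t 5.98 w 0.124
[[187. 231.]
 [202. 247.]
 [172. 247.]
 [203. 214.]
 [172. 215.]]
```

Emit:
jog_arm(xyz=[[-2.2, -30.4, 0], [-2.2, -30.4, 0], [-2.2, -30.4, 0], [-2.2, -30.4, 0], [-2.2, -30.4, 0], [-2.2, -30.4, 0], [-2.2, -30.4, 15], [-2.2, -30.4, 25], [-2.2, -30.4, 25], [0, 0, 25]], dr=[[0, 0, 0], [0, 0, 0], [0, 0, 0], [0, 0, 0], [0, 0, 0], [0, 0, 0], [0, 0, 0], [0, 0, 0], [0, 0, 0], [0, 0, 0]])

```text
clock: 6.87
ee_pos: [0.4756, 0.1887, 0.0972]
eef_rot: [-0.014, 0.993, 0.118, -0.002]
wrist_force: [1.2, -1.3, 0.1]
gripper_width: 0.126
gripper_force: 59.7
```

Emit:
jog_arm(xyz=[[0, 0, 25], [0, 0, 15], [0, 0, 0]], dr=[[0, 0, 0], [0, 0, 0], [0, 0, 0]])

```text
clock: 7.12
ee_pos: [0.4724, 0.1865, 0.0542]
eef_rot: [-0.013, 0.993, 0.116, -0.006]
wrist_force: [-0.7, -0.7, -1.1]
gripper_width: 0.126
gripper_force: 59.7
```

```bash
python3 - <<'E'
from h import *
togo([.476,.218,.0155])
E
```

```text
d_mm [ 11.14 -28.74  39.41] yaw 0.2336 tilt [-0.0157  0.0235] F [-0.68 -0.67 -1.13] prn [[ -9.9 196.7  54.2]] t 7.12 w 0.126
```

```bash
cat >> h.py <<'E'
def turn(yaw):
    R=Rq(ctrl.sense()["eef_rot"]);D=Ro.from_euler("z",yaw).as_matrix()@np.diag([1,-1,-1.]);print("dr",Ro.from_matrix(R.T@D).as_rotvec().round(4))
E
python3 - <<'E'
from h import *
turn(.184)
E
```

```text
dr [-0.0263  0.0105  0.0495]
```

Emit:
jog_arm(xyz=[[0, -5, 0], [0, -10, 0], [0, -10, 0], [0, 0, 0]], dr=[[-0.026, 0.0105, 0.05], [0, 0, 0], [0, 0, 0], [0, 0, 0]])

```text
clock: 7.45
ee_pos: [0.4791, 0.1833, 0.0605]
eef_rot: [-0.013, 0.994, 0.113, 0.005]
wrist_force: [0.5, 0.1, 0.2]
gripper_width: 0.127
gripper_force: 59.7
```

```bash
python3 - <<'E'
from h import *
togo([.476,.218,.0155]);turn(.184)
E
```

```text
d_mm [  4.23 -33.45  45.91] yaw 0.2257 tilt [0.0062 0.0262] F [0.49 0.07 0.21] prn [[ -4.  192.2  60.5]] t 7.45 w 0.127
dr [-0.0244 -0.0114  0.0418]
```

```bash
python3 - <<'E'
from h import *
s=ctrl.sense();print(s["joint_pos"].round(3),s["qd"].round(3),s["effort"].round(1))
E
```

```text
[ 0.225  0.227 -0.487  0.845  0.024  3.141] [-0.002  0.002 -0.    -0.002 -0.017 -0.   ] [ -0.1 -36.3  23.8  -0.    0.1   0. ]
```

Emit:
jog_arm(xyz=[[0, 0, 0], [0, 0, 0], [0, 0, 0], [0, 0, 0]], dr=[[-0.024, -0.011, -0.09], [0, 0, -0.1], [0, 0, -0.1], [0, 0, 0]])

```text
clock: 7.78
ee_pos: [0.4779, 0.1843, 0.0601]
eef_rot: [-0.001, 0.967, 0.257, 0.0]
wrist_force: [-0.9, 3.1, 0.2]
gripper_width: 0.132
gripper_force: 59.7
```

```bash
python3 - <<'E'
from h import *
togo([.474,.212,.0155]);turn(.5)
E
```

```text
d_mm [ 10.3  -25.84  44.66] yaw 0.5191 tilt [-0.0005  0.0028] F [-0.87  3.12  0.25] prn [[ -5.  193.5  60.1]] t 7.78 w 0.132
dr [-0.0027 -0.0009  0.0191]
```

Emit:
jog_arm(xyz=[[5, -13, 0], [5, -13, 5], [0, 0, 12], [0, 0, 12], [0, 0, 7], [0, 0, 3], [0, 0, 0]], dr=[[-0.003, 0, 0], [0, 0, 0], [0, 0, 0], [0, 0, 0], [0, 0, 0], [0, 0, 0], [0, 0, 0]])

```text
clock: 8.37
ee_pos: [0.4737, 0.2099, 0.0198]
eef_rot: [0.002, 0.967, 0.255, -0.0]
wrist_force: [0.0, 0.0, -0.3]
gripper_width: 0.128
gripper_force: 59.7
```

```bash
python3 - <<'E'
from h import *
togo([.474,.212,.0155])
E
```

```text
d_mm [ 1.34 -1.69  4.3 ] yaw 0.5152 tilt [ 0.0004 -0.0042] F [ 0.    0.01 -0.31] prn [[ -4.5 219.4  19.8]] t 8.37 w 0.128
```

Emit:
jog_arm(xyz=[[0, 0, 2], [0, 0, 1.5], [0, 0, 1], [0, 0, 0]], dr=[[0, 0, 0], [0, 0, 0], [0, 0, 0], [0, 0, 0]])

```text
clock: 8.7
ee_pos: [0.4742, 0.21, 0.0158]
eef_rot: [0.002, 0.967, 0.255, 0.0]
wrist_force: [-0.3, 0.4, 0.8]
gripper_width: 0.127
gripper_force: 59.7
```

Emit:
jog_arm(xyz=[[0, 0, 1], [0, 0, 0]], dr=[[0, 0, 0], [0, 0, 0]])

```text
clock: 8.87
ee_pos: [0.4744, 0.2101, 0.0152]
eef_rot: [0.002, 0.967, 0.255, 0.0]
wrist_force: [-1.2, -0.3, 2.7]
gripper_width: 0.13
gripper_force: 60.1
```

Emit:
jog_arm(xyz=[[0, 0, 0], [0, 0, 0], [0, 0, 0], [0, 0, -15], [0, 0, -30], [0, 0, -40], [0, 0, -40], [0, 0, -40], [0, 0, -30], [0, 0, 0]], dr=[[0, 0, 0], [0, 0, 0], [0, 0, 0], [0, 0, 0], [0, 0, 0], [0, 0, 0], [0, 0, 0], [0, 0, 0], [0, 0, 0], [0, 0, 0]], hand=-0.2)

```text
clock: 9.7
ee_pos: [0.4785, 0.2124, 0.2174]
eef_rot: [0.002, 0.967, 0.255, 0.007]
wrist_force: [1.1, 0.5, 0.4]
gripper_width: 0.398
gripper_force: 0.0
```

Emit:
jog_arm(xyz=[[-20.5, 29.3, 0], [-20.5, 29.3, 0], [-20.5, 29.3, 0], [-20.5, 29.3, 0], [-20.5, 29.3, 0], [-20.5, 29.3, 0], [-20.5, 29.3, 0], [-20.5, 29.3, 0], [-20.5, 29.3, 0], [-20.5, 29.3, 0]], dr=[[0, 0, 0], [0, 0, 0], [0, 0, 0], [0, 0, 0], [0, 0, 0], [0, 0, 0], [0, 0, 0], [0, 0, 0], [0, 0, 0], [0, 0, 0]], hand=1)

```text
clock: 10.53
ee_pos: [0.4391, -0.1467, 0.2104]
eef_rot: [0.002, 0.967, 0.255, -0.0]
wrist_force: [1.2, 0.9, 1.2]
gripper_width: 0.999
gripper_force: 0.0
```

Emit:
jog_arm(xyz=[[-20.5, 29.3, 0], [-20.5, 29.3, 0], [-20.5, 29.3, 0], [-20.5, 29.3, 0], [-20.5, 29.3, 0], [-20.5, 29.3, 0], [0, 0, 0], [0, 0, 0]], dr=[[0, 0, 0], [0, 0, 0], [0, 0, 0], [0, 0, 0], [0, 0, 0], [0, 0, 0], [0, 0, 0], [0, 0, 0]])

```text
clock: 11.2
ee_pos: [0.419, -0.3602, 0.2108]
eef_rot: [0.001, 0.967, 0.253, -0.0]
wrist_force: [-0.6, 0.9, 0.7]
gripper_width: 1.002
gripper_force: 0.0
```

```bash
cat >> h.py <<'E'
def tank(im,p,q,z=.066):
    g=cv2.cvtColor(im,cv2.COLOR_RGB2GRAY);m=(g<75).astype(np.uint8);m[250:]=0
    m=cv2.morphologyEx(m,cv2.MORPH_CLOSE,np.ones((5,5)))
    e=proj([[.485,-.331,.06]],"wrist",p,q)[0].astype(int);n,l=cv2.connectedComponents(m);m=(l==l[e[1],e[0]]).astype(np.uint8)
    c=max(cv2.findContours(m,cv2.RETR_EXTERNAL,cv2.CHAIN_APPROX_NONE)[0],key=cv2.contourArea)
    W=plane("wrist",c[:,0].astype(float),z,p,q)[:,:2]*1000;return e,c,cv2.minAreaRect(W.astype(np.float32))
E
python3 - <<'E'
from h import *
np.set_printoptions(precision=4,suppress=True)
togo([.485,-.331,.1])
im,p,q=shot("top","t6");
W,r=plate(im,None,None,.004,"top");print("lock",r)
im,p,q=shot("wrist","w6")
e,c,r=tank(im,p,q);print(e,r)
for k in(c[:,0,0].argmin(),c[:,0,0].argmax(),c[:,0,1].argmin(),c[:,0,1].argmax()): print(c[k,0])
E
```

```text
d_mm [ 71.95   6.62 110.78] yaw 0.5126 tilt [ 0.0006 -0.0029] F [-0.63  0.86  0.72] prn [[-161.4 -331.4  210.8]] t 11.2 w 1.002
lock ((459.8359375, 199.85302734375), (87.66578674316406, 91.53033447265625), 29.538755416870117)
[292 117] ((485.9422912597656, -330.5793151855469), (101.6246566772461, 35.461917877197266), 32.28690719604492)
[270  63]
[314 161]
[295  59]
[285 173]
```

View pics/w6.png

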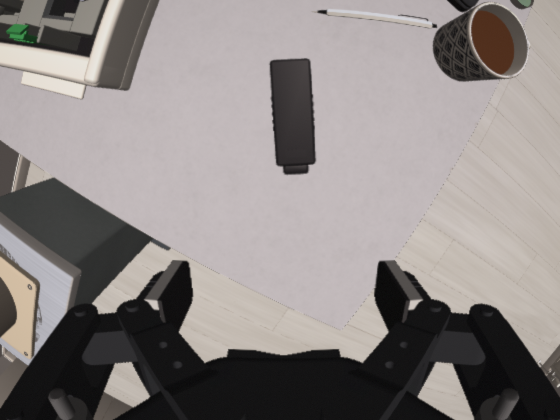

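The tank stands at (293,113), with its lip towards the robot at (296,168). Its top face spans roughly (271,61), (310,59), (315,163), (277,166). The lock lies flat on the desk (top-view plate about 88 x 92 mm).

```bash
python3 - <<'E'
from h import *
np.set_printoptions(precision=4,suppress=True)
P=np.load("pics/w6.npy");p,q=P[:3],P[3:]
X=plane("wrist",[(271,60),(310,58.5),(315,163.5),(277,166)],.066,p,q);print(X,X.mean(0))
a=(X[0]+X[1]-X[2]-X[3])/2;print(np.linalg.norm(a),np.arctan2(a[1],a[0]))
c=X.mean(0);togo([c[0],c[1],.046]);turn(.5635)
E
```

```text
[[ 0.5203 -0.2897  0.066 ]
 [ 0.5383 -0.3183  0.066 ]
 [ 0.4594 -0.3687  0.066 ]
 [ 0.4407 -0.3404  0.066 ]] [ 0.4897 -0.3293  0.066 ]
0.09404578847306644 0.5678223082134025
d_mm [ 75.72   9.59 164.89] yaw 0.5154 tilt [ 0.0001 -0.0021] F [ 0.31  0.8  -0.07] prn [[-160.9 -329.1  210.9]] t 11.3 w 0.996
dr [ 0.0018  0.001  -0.0481]
```

Emit:
jog_arm(xyz=[[12.6, 1.6, 16], [12.6, 1.6, 16], [12.6, 1.6, 16], [12.6, 1.6, 16], [12.6, 1.6, 16], [12.6, 1.6, 16], [0, 0, 0], [0, 0, 0], [0, 0, 0]], dr=[[0, 0, 0], [0, 0, 0], [0, 0, 0], [0, 0, 0], [0, 0, 0], [0, 0, 0], [0.002, 0, -0.048], [0, 0, 0], [0, 0, 0]])

```text
clock: 12.05
ee_pos: [0.4902, -0.3286, 0.1156]
eef_rot: [0.001, 0.96, 0.279, -0.0]
wrist_force: [-0.1, 0.2, -0.6]
gripper_width: 1.0
gripper_force: 0.0
```

```bash
python3 - <<'E'
from h import *
togo([.4897,-.3293,.043]);turn(.565)
E
```

```text
d_mm [-0.73  0.22 72.63] yaw 0.5645 tilt [-0.0004 -0.0016] F [-0.06  0.16 -0.6 ] prn [[ -85.7 -313.2  115.6]] t 12.05 w 1.0
dr [ 0.0011  0.0012 -0.0005]
```

Emit:
jog_arm(xyz=[[-0.5, 0, 20], [0, 0, 20], [0, 0, 18], [0, 0, 14], [0, 0, 0], [0, 0, 0]], dr=[[0, 0, 0], [0, 0, 0], [0, 0, 0], [0, 0, 0], [0, 0, 0], [0, 0, 0]])

```text
clock: 12.55
ee_pos: [0.4893, -0.33, 0.0439]
eef_rot: [0.001, 0.961, 0.278, -0.0]
wrist_force: [1.2, 0.0, 0.0]
gripper_width: 1.0
gripper_force: 0.0
```

Emit:
jog_arm(xyz=[[0, 0, 0], [0, 0, 0], [0, 0, 0], [0, 0, 0], [0, 0, 0], [0, 0, 0], [0, 0, 0]], dr=[[0, 0, 0], [0, 0, 0], [0, 0, 0], [0, 0, 0], [0, 0, 0], [0, 0, 0], [0, 0, 0]], hand=-1)

```text
clock: 13.13
ee_pos: [0.4902, -0.3309, 0.0451]
eef_rot: [0.002, 0.961, 0.278, 0.0]
wrist_force: [-1.0, 2.3, 5.6]
gripper_width: 0.408
gripper_force: 59.5
```

```bash
python3 - <<'E'
from h import *
togo([.4897,-.3293,.043]);turn(.565)
E
```

```text
d_mm [ 0.42 -1.69  2.05] yaw 0.5637 tilt [ 0.0012 -0.0029] F [-1.01  2.34  5.61] prn [[ -86.1 -315.5   45.1]] t 13.13 w 0.408
dr [ 0.0031  0.0005 -0.0013]
```

Emit:
jog_arm(xyz=[[0, 0, -10], [0, 0, -26], [0, 0, -26], [0, 0, -26], [0, 0, -26], [0, 0, -26], [0, 0, 0]], dr=[[0, 0, 0], [0, 0, 0], [0, 0, 0.095], [0, 0, 0.095], [0, 0, 0.095], [0, 0, 0.095], [0, 0, 0]])

```text
clock: 13.72
ee_pos: [0.4928, -0.3329, 0.1905]
eef_rot: [0.005, 0.996, 0.09, 0.004]
wrist_force: [0.9, -0.1, -0.6]
gripper_width: 0.403
gripper_force: 59.9
```

Emit:
jog_arm(xyz=[[7.5, -24, 0], [8.5, -27, 0], [8.5, -27, 0], [8.5, -27, 0], [8.5, -27, 0], [8.5, -27, 0], [8.5, -27, 0], [8.5, -27, 0], [8.5, -27, 0], [7.5, -20, 0]], dr=[[0, 0, 0], [0, 0, 0], [0, 0, 0], [0, 0, 0], [0, 0, 0], [0, 0, 0], [0, 0, 0], [0, 0, 0], [0, 0, 0], [0, 0, 0]])

```text
clock: 14.55
ee_pos: [0.5229, -0.0573, 0.1825]
eef_rot: [0.001, 0.996, 0.093, -0.001]
wrist_force: [0.8, 0.2, -0.9]
gripper_width: 0.408
gripper_force: 60.0
```

Emit:
jog_arm(xyz=[[0, 0, 0], [0, 0, 0]], dr=[[0, 0, 0], [0, 0, 0]])

```text
clock: 14.72
ee_pos: [0.5234, -0.0585, 0.1826]
eef_rot: [0.001, 0.996, 0.093, -0.001]
wrist_force: [-0.6, -0.4, -1.6]
gripper_width: 0.412
gripper_force: 60.0
```

```bash
python3 - <<'E'
from h import *
togo([.5259,-.0493,.12]);turn(.182)
im,p,q=shot("wrist","w7");shot("top","t7")
E
```

```text
d_mm [ 4.27 -8.75 62.56] yaw 0.1869 tilt [-0.0009 -0.0023] F [-0.62 -0.37 -1.58] prn [[ -4.2 -53.6 182.6]] t 14.72 w 0.412
dr [0.0021 0.0013 0.0049]
```

View pics/w7.png

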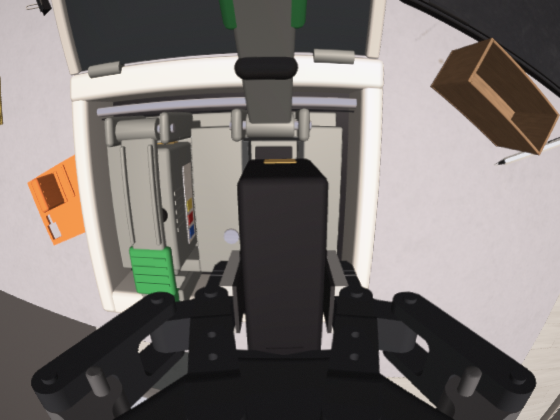

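The tank is held over the bay, its rear top edge near row 178 and rear bottom near row 160. The left stud shows at (231,236) and the clamp leans back above. I'll measure the tank in the hand and check the stud.

```bash
python3 - <<'E'
from h import *
np.set_printoptions(precision=2,suppress=True)
im=cv2.imread("pics/w7.png");P=np.load("pics/w7.npy");p,q=P[:3],P[3:]
g=cv2.cvtColor(im,cv2.COLOR_BGR2GRAY).astype(int)
for c in(260,285,310):print(c,g[156:192,c])
print("row220",g[220,236:248],g[220,320:334])
i=im.astype(int)
def t(uv,z):X=plane("wrist",uv,z,p,q);return (X-p)@Rq(q)*1e3
zt=p[2]-.0451+.066
print("back edge",t([(250,176),(283,176),(320,176),(283,180)],zt),"sides",t([(242,220),(326,220)],zt))
m=((i[...,0]>i[...,2]+4)&(i[...,0]>110)).astype(np.uint8);k=np.zeros_like(m);k[222:250,218:246]=1;m*=k
n,l,st,ce=cv2.connectedComponentsWithStats(m);b=1+st[1:,4].argmax();print("stud",st[b],ce[b],pr(plane("wrist",ce[b],.0795,p,q))*1000)
E
```

```text
260 [54 54 52 32 18 16 17 18 17 17 17 16 16 18 17 17 15 17 16 16 16 21 25 30
 34 36 38 42 44 45 47 47 47 47 47 47]
285 [ 56  54  54  86  91 104 152  74  24  17  15  16  18  15  17  17  16  17
  16  17  19  24  27  31  35  37  40  42  44  47  47  47  46  47  47  47]
310 [187 187 187 181 127  68  28  17  17  16  16  17  17  15  16  17  17  15
  15  16  19  24  29  33  37  39  41  43  44  46  46  46  46  47  47  47]
row220 [175 169 118  44  30  33  37  40  44  46  46  47] [ 46  44  41  38  35  31  43 109 158 174 176 176 176 176]
back edge [[ 49.38 -12.56 -20.99]
 [ 49.33  -0.08 -20.97]
 [ 49.38  13.93 -20.94]
 [ 47.79  -0.08 -20.96]] sides [[ 31.88 -16.19 -20.98]
 [ 31.86  16.82 -20.91]]
stud [224 230  15  14 149] [231.07 236.12] [[-27.07 -11.44  79.5 ]]
```

Emit:
jog_arm(xyz=[[3.8, -8.7, 0], [0, 0, 12], [0, 0, 12], [0, 0, 8], [0, 0, 0], [0, 0, 0]], dr=[[0.002, 0.001, 0.004], [0, 0, 0], [0, 0, 0], [0, 0, 0], [0, 0, 0], [0, 0, 0]])

```text
clock: 15.32
ee_pos: [0.5255, -0.0505, 0.1506]
eef_rot: [-0.0, 0.996, 0.089, -0.0]
wrist_force: [-0.1, 0.5, -1.4]
gripper_width: 0.407
gripper_force: 60.1
```

```bash
python3 - <<'E'
from h import *
togo(wo([-.0005,-.045,.09])[0]);turn(.182)
E
```

```text
d_mm [ 0.17 -1.05 60.61] yaw 0.1788 tilt [-0.0007  0.0004] F [-0.12  0.54 -1.4 ] prn [[ -0.6 -46.1 150.6]] t 15.32 w 0.407
dr [-0.0005  0.0006 -0.0032]
```

Emit:
jog_arm(xyz=[[0, -1, 0], [0, 0, 8], [0, 0, 8], [0, 0, 8], [0, 0, 6], [0, 0, 0], [0, 0, 0]], dr=[[0, 0, -0.003], [0, 0, 0], [0, 0, 0], [0, 0, 0], [0, 0, 0], [0, 0, 0], [0, 0, 0]])

```text
clock: 15.9
ee_pos: [0.5252, -0.0492, 0.1203]
eef_rot: [-0.0, 0.996, 0.091, -0.0]
wrist_force: [-0.2, 0.3, -1.1]
gripper_width: 0.411
gripper_force: 60.0
```

```bash
python3 - <<'E'
from h import *
togo(wo([-.0005,-.045,.09])[0]);turn(.182)
im,p,q=shot("wrist","w8")
i=im[...,::-1].astype(int);m=((i[...,0]>i[...,2]+4)&(i[...,0]>110)).astype(np.uint8)
e=proj(wo([[-.028,-.011,.0795],[-.028,-.079,.0795]]),"wrist",p,q);print(e)
for a in e.astype(int):
    k=np.zeros_like(m);k[max(a[1]-14,0):a[1]+14,a[0]-14:a[0]+14]=1
    n,l,st,ce=cv2.connectedComponentsWithStats(m*k)
    if n>1:b=1+st[1:,4].argmax();print("stud",st[b],pr(plane("wrist",ce[b],.0795,p,q))*1000)
E
```

```text
d_mm [ 0.25  0.33 30.28] yaw 0.1826 tilt [-0.001   0.0004] F [-0.18  0.31 -1.15] prn [[ -0.7 -44.7 120.3]] t 15.9 w 0.411
dr [-0.0006  0.0009  0.0006]
[[230.62230968 277.62589383]
 [337.04602001 277.70544868]]
```

Emit:
jog_arm(xyz=[[0, 0.3, 3], [0, 0, 3], [0, 0, 3], [0, 0, 0]], dr=[[0, 0, 0], [0, 0, 0], [0, 0, 0], [0, 0, 0]])

```text
clock: 16.28
ee_pos: [0.5255, -0.0495, 0.1115]
eef_rot: [-0.0, 0.996, 0.091, -0.0]
wrist_force: [0.1, 1.0, -1.9]
gripper_width: 0.406
gripper_force: 60.1
```

Emit:
jog_arm(xyz=[[0, 0, 3], [0, 0, 3], [0, 0, 3], [0, 0, 0]], dr=[[0, 0, 0], [0, 0, 0], [0, 0, 0], [0, 0, 0]])

```text
clock: 16.62
ee_pos: [0.5254, -0.0495, 0.1024]
eef_rot: [-0.0, 0.996, 0.091, -0.0]
wrist_force: [-0.2, 0.6, -0.8]
gripper_width: 0.409
gripper_force: 60.0
```

Emit:
jog_arm(xyz=[[0, 0, 3], [0, 0, 3], [0, 0, 3], [0, 0, 0]], dr=[[0, 0, 0], [0, 0, 0], [0, 0, 0], [0, 0, 0]])

```text
clock: 16.95
ee_pos: [0.5259, -0.0498, 0.0935]
eef_rot: [0.0, 0.996, 0.091, 0.0]
wrist_force: [0.6, -1.2, -1.7]
gripper_width: 0.412
gripper_force: 59.9
```

Emit:
jog_arm(xyz=[[0, 0, 1.5], [0, 0, 1], [0, 0, 0]], dr=[[0, 0, 0], [0, 0, 0], [0, 0, 0]])

```text
clock: 17.2
ee_pos: [0.5262, -0.0498, 0.0919]
eef_rot: [0.0, 0.996, 0.091, 0.001]
wrist_force: [-0.5, -0.5, 1.2]
gripper_width: 0.41
gripper_force: 60.2
```

Emit:
jog_arm(xyz=[[0, 0, 0], [0, 0, 0], [0, 0, 0], [0, 0, 0], [0, 0, -8], [0, 0, -20], [0, 0, -20], [0, 0, 0]], dr=[[0, 0, 0], [0, 0, 0], [0, 0, 0], [0, 0, 0], [0, 0, 0], [0, 0, 0], [0, 0, 0], [0, 0, 0]], hand=0.3)

```text
clock: 17.87
ee_pos: [0.5291, -0.0502, 0.1441]
eef_rot: [0.001, 0.996, 0.091, 0.004]
wrist_force: [0.8, 0.4, 1.4]
gripper_width: 0.648
gripper_force: 0.0
```

```bash
python3 - <<'E'
from h import *
togo(wo([.155,-.045,.285])[0]);turn(.182)
im,p,q=shot("wrist","w9")
cv2.imwrite("pics/w9c.png",im[...,::-1])
E
```

```text
d_mm [ 153.17   -0.9  -139.68] yaw 0.1827 tilt [ 0.0081 -0.0015] F [0.84 0.38 1.39] prn [[  2.9 -46.4 144.1]] t 17.87 w 0.648
dr [ 0.0029 -0.0077  0.0007]
```

View pics/w9c.png

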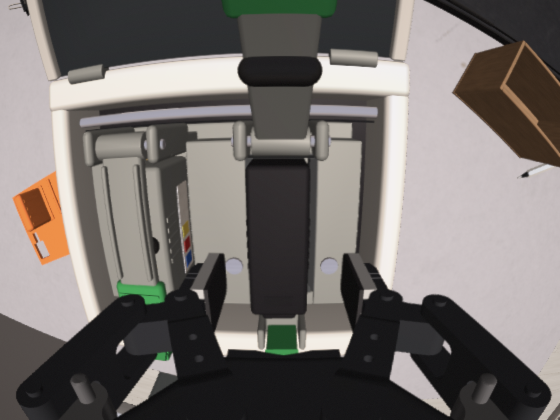

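The tank sits squarely in the bay with its lip at the front, released, the studs either side at (233,266) and (329,266). Next I go behind the clamp with the fingers shut.

Emit:
jog_arm(xyz=[[0, 0, -35], [0, 0, -35], [0, 0, -35], [0, 0, -35], [30, 0, 0], [30, 0, 0], [30, 0, 0], [32, -1, 0], [32, 0, 0], [0, 0, 0]], dr=[[0, 0, 0], [0, 0, 0], [0, 0, 0], [0, 0, 0], [0, 0, 0], [0, 0, 0], [0, 0, 0], [0, 0, 0], [0, 0, 0], [0, 0, 0]], hand=-1)

```text
clock: 18.75
ee_pos: [0.6815, -0.0198, 0.2767]
eef_rot: [-0.0, 0.996, 0.092, 0.001]
wrist_force: [1.4, -0.6, -1.0]
gripper_width: -0.001
gripper_force: 0.0
```

```bash
python3 - <<'E'
from h import *
togo(wo([.158,-.045,.215])[0]);turn(.182)
im,p,q=shot("wrist","w10")
E
```

```text
d_mm [-0.38  0.89 61.74] yaw 0.1839 tilt [0.0013 0.0007] F [ 1.41 -0.64 -1.04] prn [[158.3 -44.1 276.7]] t 18.75 w -0.001
dr [-0.0005 -0.0014  0.0019]
```

Emit:
jog_arm(xyz=[[0, 0.9, 15], [0, 0, 15], [0, 0, 15], [0, 0, 15], [0, 0, 0]], dr=[[0, 0, 0], [0, 0, 0], [0, 0, 0], [0, 0, 0], [0, 0, 0]])

```text
clock: 19.22
ee_pos: [0.6735, -0.0214, 0.2155]
eef_rot: [-0.001, 0.996, 0.091, -0.004]
wrist_force: [-0.3, 0.3, 0.3]
gripper_width: 0.001
gripper_force: 0.0
```

```bash
python3 - <<'E'
from h import *
np.set_printoptions(precision=1,suppress=True)
togo(wo([.158,-.045,.215])[0])
for a in(2.05,1.8,1.57,1.4,1.2,1.0,.8,.6,.4,.2,.1,0):
    s,n=105,7
    print(a,np.array([62-s*np.cos(a)+n*np.sin(a)+11,116+s*np.sin(a)+n*np.cos(a)]))
E
```

```text
d_mm [7.9 0.8 0.5] yaw 0.1823 tilt [-0.  0.] F [-0.3  0.3  0.3] prn [[150.1 -44.3 215.5]] t 19.22 w 0.001
2.05 [127.6 205.9]
1.8 [103.7 216.7]
1.57 [ 79.9 221. ]
1.4 [ 62.1 220.7]
1.2 [ 41.5 216.4]
1.0 [ 22.2 208.1]
0.8 [  4.9 196.2]
0.6 [ -9.7 181.1]
0.4 [-21.  163.3]
0.2 [-28.5 143.7]
0.1 [-30.8 133.4]
0 [-32. 123.]
```

Emit:
jog_arm(xyz=[[-14, 0, -1], [-14, 0, -1], [-14, 0, -1], [-14, 0, -1], [-14, 0, -1], [-13, 0, 1.5], [-13, 0, 1.5], [-13, 0, 1.5], [0, 0, 0], [0, 0, 0]], dr=[[0, 0, 0], [0, 0, 0], [0, 0, 0], [0, 0, 0], [0, 0, 0], [0, 0, 0], [0, 0, 0], [0, 0, 0], [0, 0, 0], [0, 0, 0]])

```text
clock: 20.05
ee_pos: [0.5695, -0.0415, 0.221]
eef_rot: [0.0, 0.996, 0.091, 0.001]
wrist_force: [1.4, 0.1, 0.0]
gripper_width: -0.0
gripper_force: 0.0
```

```bash
python3 - <<'E'
from h import *
togo(wo([.022,-.045,.208])[0]);turn(.182)
im,p,q=shot("top","t10");cl=clamp(im);print(cl)
E
```

```text
d_mm [-22.28  -0.14  12.95] yaw 0.182 tilt [ 0.0015 -0.0001] F [1.43 0.09 0.03] prn [[ 44.3 -45.1 221. ]] t 20.05 w -0.0
dr [ 0.0003 -0.0015  0.    ]
[(array([158. ,  57.9]), array([11,  3, 31], dtype=int32))]
```

Emit:
jog_arm(xyz=[[-11, 0, 6], [-11, 0, 6.5], [-9, 0, 6], [-9, 0, 6], [-7, 0, 7.5], [-7.5, 0, 7.5], [-5.5, 0, 9], [-5.5, 0, 9], [0, 0, 0]], dr=[[0, 0, 0], [0, 0, 0], [0, 0, 0], [0, 0, 0], [0, 0, 0], [0, 0, 0], [0, 0, 0], [0, 0, 0], [0, 0, 0]])

```text
clock: 20.85
ee_pos: [0.5031, -0.0529, 0.1601]
eef_rot: [-0.001, 0.996, 0.091, -0.002]
wrist_force: [-0.9, 0.1, -0.3]
gripper_width: -0.003
gripper_force: 0.0
```

```bash
python3 - <<'E'
from h import *
togo(wo([-.0285,-.045,.1437])[0]);turn(.182)
E
```

```text
d_mm [-5.36  0.67 16.46] yaw 0.1823 tilt [-0.0039  0.001 ] F [-0.88  0.13 -0.32] prn [[-23.1 -44.4 160.1]] t 20.85 w -0.003
dr [-0.0017  0.0037  0.0003]
```

Emit:
jog_arm(xyz=[[-3, 0.5, 8], [-2.5, 0, 8], [-2, 0, 6], [-1, 0, 5], [0, 0, 0]], dr=[[-0.002, 0.003, 0], [0, 0, 0], [0, 0, 0], [0, 0, 0], [0, 0, 0]])

```text
clock: 21.27
ee_pos: [0.4966, -0.0551, 0.1343]
eef_rot: [0.001, 0.996, 0.091, 0.001]
wrist_force: [-0.4, 0.2, 1.0]
gripper_width: -0.001
gripper_force: 0.0
```

```bash
python3 - <<'E'
from h import *
togo(wo([-.033,-.045,.122])[0]);turn(.182)
im,p,q=shot("top","t11");print(clamp(im))
E
```

```text
d_mm [-3.11 -0.42 12.27] yaw 0.1825 tilt [ 0.0021 -0.0009] F [-0.35  0.23  1.04] prn [[-29.9 -45.4 134.3]] t 21.27 w -0.001
dr [ 0.0013 -0.0019  0.0005]
[(array([158.1,  58. ]), array([11,  3, 32], dtype=int32)), (array([243.6, 225.4]), array([ 10,  15, 117], dtype=int32))]
```

Emit:
jog_arm(xyz=[[-2, 0, 2], [0, 0, 2], [0, 0, 2], [0, 0, 0]], dr=[[0.001, -0.002, 0], [0, 0, 0], [0, 0, 0], [0, 0, 0]])

```text
clock: 21.65
ee_pos: [0.4957, -0.0559, 0.1304]
eef_rot: [0.001, 0.996, 0.091, 0.001]
wrist_force: [-2.2, 0.1, 5.0]
gripper_width: -0.001
gripper_force: 2.2
```

Emit:
jog_arm(xyz=[[0, 0, 2], [0, 0, 1], [0, 0, 1], [0, 0, 0]], dr=[[0, 0, 0], [0, 0, 0], [0, 0, 0], [0, 0, 0]])

```text
clock: 21.98
ee_pos: [0.4956, -0.056, 0.1265]
eef_rot: [0.001, 0.996, 0.091, 0.001]
wrist_force: [-2.0, -0.5, 5.9]
gripper_width: 0.003
gripper_force: 2.7
```

Emit:
jog_arm(xyz=[[0, 0, 1], [0, 0, 1], [0, 0, 1], [0, 0, 0]], dr=[[0, 0, 0], [0, 0, 0], [0, 0, 0], [0, 0, 0]])

```text
clock: 22.32
ee_pos: [0.4953, -0.056, 0.1232]
eef_rot: [0.001, 0.996, 0.091, 0.001]
wrist_force: [-2.7, -1.1, 5.3]
gripper_width: 0.0
gripper_force: 2.6
```

Emit:
jog_arm(xyz=[[0, 0, 1], [0, 0, 1], [0, 0, 0]], dr=[[0, 0, 0], [0, 0, 0], [0, 0, 0]])

```text
clock: 22.57
ee_pos: [0.4953, -0.0561, 0.1218]
eef_rot: [0.001, 0.996, 0.091, 0.001]
wrist_force: [-4.6, -0.6, 9.5]
gripper_width: -0.003
gripper_force: 4.6
```

Emit:
jog_arm(xyz=[[0, 0, 1], [0, 0, 1], [0, 0, 0]], dr=[[0, 0, 0], [0, 0, 0], [0, 0, 0]])

```text
clock: 22.82
ee_pos: [0.4953, -0.0561, 0.1214]
eef_rot: [0.001, 0.996, 0.091, 0.001]
wrist_force: [-8.3, -0.4, 18.5]
gripper_width: 0.001
gripper_force: 9.4
```

Emit:
jog_arm(xyz=[[0, 0, 1], [0, 0, 0.5], [0, 0, 0]], dr=[[0, 0, 0], [0, 0, 0], [0, 0, 0]])

```text
clock: 23.07
ee_pos: [0.4954, -0.0562, 0.121]
eef_rot: [0.001, 0.996, 0.091, 0.001]
wrist_force: [-10.8, 0.0, 25.5]
gripper_width: -0.002
gripper_force: 13.1
```

Emit:
jog_arm(xyz=[[0, 0, -4], [0, 0, -10], [0, 0, -30], [0, 0, -35], [-20, 0, -35], [-30, 0, -20], [-30, 0, 0], [0, 0, 0], [0, 0, 0]], dr=[[0, 0, 0], [0, 0, 0], [0, 0, 0], [0, 0, 0], [0, 0, 0], [0, 0, 0], [0, 0, 0], [0, 0, 0], [0, 0, 0]])

```text
clock: 23.82
ee_pos: [0.4162, -0.0702, 0.2515]
eef_rot: [0.001, 0.996, 0.091, 0.002]
wrist_force: [1.1, -0.4, 0.6]
gripper_width: -0.003
gripper_force: 0.0
```

```bash
python3 - <<'E'
from h import *
np.set_printoptions(precision=1,suppress=True)
togo([.42,-.06,.3])
im,p,q=shot("wrist","w12")
for c,st in clamp(im,"wrist",p,q): print(c,st,pr(plane("wrist",c,.122,p,q))*1000)
im2,_,_=shot("top","t12");W,r=plate(im2,None,None,.004,"top");print("lock",r)
cv2.imwrite("pics/w12c.png",np.hstack([cv2.resize(im[30:330,80:420,::-1],(453,400)),cv2.resize(im2[90:290,120:300,::-1],(347,400))]))
E
```

```text
d_mm [  5.8  -9.2 -48.5] yaw 0.1815 tilt [ 0. -0.] F [ 1.1 -0.4  0.6] prn [[-111.7  -45.6  251.5]] t 23.82 w -0.003
[282.2 119.2] [  41   48 1807] [[-41.6 -44.9 122. ]]
[179.1 122.5] [  38   48 1571] [[-41.7  43.1 122. ]]
[282.5 160.4] [ 26  16 412] [[-76.2 -45.1 122. ]]
[180.9 162.5] [ 32  16 433] [[-76.5  43.  122. ]]
lock ((459.9709777832031, 200.00311279296875), (88.05005645751953, 91.6573715209961), 29.5396728515625)
```

View pics/w12c.png

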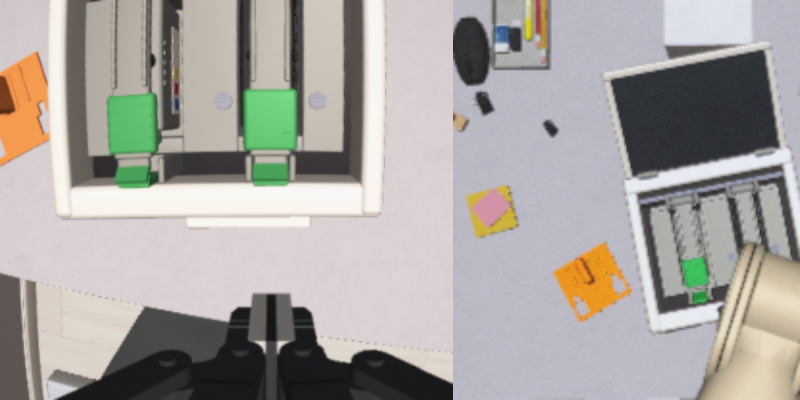

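The new clamp's pad and catch at (270,120) and (270,175) match the closed left clamp at the same height (-41.6 against -41.7 mm), so it is latched. The lock lies flat on the desk, clear of the printer. I'm handing the job in.

```bash
python3 -c "
from cell import ctrl
print(ctrl.close_job())"
```

```text
the job is handed in; nothing more can be done
None
```

I handed the job in at about 24 s: the orange lock lies flat on the desk to the printer's left, and the black tank is in the right bay, lip to the front, under its clamp. I pressed the clamp to a hard stop, and the wrist camera shows its pad and catch level with the closed left clamp, so I take it to be latched. The gripper is clear of everything.

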